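# Seat the drain plungers of three air-line units in order

### The arm

A 6-joint arm with a two-finger parallel gripper is mounted at the origin on the work surface. World frame = base frame: x ahead of the robot, y to its left, z up, the work surface at z = 0. Lengths are in m, angles in degrees, forces in N, time in s.
With the tool pointing down it reaches from about 0.275 to 0.725 m from the base axis. Payload 15.9 kg.
Tool frame: the origin (TCP) lies on the mounting face of the last link; the fingertips stand 173 mm ahead of it and the grasp point (between the pads) lies 155 mm ahead of it; z points along the fingers, y is the line along which they close (so a half turn about z gives the same grasp; the last joint's range is limited). The gripper opens to 85 mm and grips with 20 to 120 N. Pads are 22 mm wide; open, the fingers measure 114 mm over their backs; the gripper's body (76 mm by 85 mm) begins 54 mm behind the grasp point. The pads swing forward as they close: fully open they stand 13 mm farther back than shut.
Start: joints at [75.745, 12.198, -1.971, 75.831, 0, 90], TCP at [0.123, 0.485, 0.405] pointing down, gripper open.
Joint ranges: [-170.91, 170.91], [-42.67, 98.43], [-65.05, 77.54], [-120.47, 116.71], [-90, 82.35], [-180, 180]. Speed limits (degrees/s): [108.29, 108.29, 136.94, 147.25, 180, 180].

### API

Orientations are given as [roll, pitch, yaw] about the fixed x, y, z axes, in that order (R = Rz(yaw) Ry(pitch) Rx(roll)).
In Python, from workcell import telemetry, cams, order gives the robot as it stands.
- The arm moves only by the shell command python3 -m crank 'ROWS' [FORCE]. ROWS is JSON, a list that holds one entry, the list of rows, each a list of 7 numbers: the shift along the tool's x, y, z in m, then the turn, a rotation vector about the tool's x, y, z in degrees, then the closure, from 0 (fully open) to 1 (shut). A call has 1 to 12 rows; each row is the pose to reach, as a shift and turn from the pose commanded when the call began, along the tool's axes at that moment; what a row does not reach only later rows make up. A row lasts 1/8 s, in which the tool goes at most 62.5 mm and 10.7 degrees, less where a joint would pass 70% of its speed; a pose out of reach is approached as far as the arm can. A call with a gripper value outside its range is refused whole. The fingers move at their own pace and stop on an object; FORCE is the grip in N (left out, the last holds). Time passes only in rows, so rows that repeat a pose let the fingers close. It gives the time, the measured TCP pose, the force, the opening and the grip force at its end, in the units of the state.
- telemetry.state(): the state, without advancing time (a new reading comes with each control period).
- cams.get_image(name): name is "side" or "top"; returns the picture (400x640x3 uint8, blue, green, red); there is no depth.
- cams.calibration(name): a dict with "fovy" (degrees; the focal length in pixels is half the picture's height over the tangent of half this angle, whatever the lens; pixels are square), "cx", "cy" (the principal point, pixels), "D" ([k1, k2, p1, p2, k3] as OpenCV has them; the pictures are not rectified), "view" (4x4, takes a point from world to camera coordinates). Camera axes: x right, y up, looking along -z (the intrinsics and any distortion apply to the point x, -y, -z); pixel columns grow to the right and rows downward; lengths in m; the calibration is good to about 2 mm. A picture is of the moment at which its call begins. calibration takes no time and is no camera call.
- order.job_done(): hands the job in; it is judged then, once.
The state is a dict: "clock": time; "joint_pos": joint angles; "qvel": joint speeds; "tau": joint torques, N m; "position": TCP position; "eef_rot": TCP orientation; "force": force on the tool from outside, world axes, zero at the start; "wrist_torque": the same for the moment, N m; "width": opening from 0.0 (shut) to 1.0 (fully open); "gripper_force": force on a finger pad.
Only numpy, scipy, OpenCV 4.12 (cv2) and the standard library are available. Lean on these libraries where they do the work, as an engineer would, in place of code of your own. Each camera call takes 0.05 s, during which the arm holds its last target. There are 200 camera calls.

### The job

The drained air-line units are to be made ready for pressure again: with the fingertips, lightly press down the plunger on top of the glass-bowl filter until it seats, then the one on the regulator with the dial gauge, and last the one on the long manifold with four outlets; each stays down by itself. Use a light touch, do not lift, shift or tip the units, and leave the other things on the bench alone.

Things in the scene. Friction and masses are not known exactly. Their poses are not given: they have to be found in the camera images.
- filter: air filter: a round glass bowl (48 mm across) hanging under an aluminium head, on a bracket with a 100 x 100 mm steel foot; loose, about 0.9 kg, its top 150 mm above the bench. The tallest of the three units. Origin: centre of the foot's underside, z up
- filter_plunger_top (a point): the top centre of its push-in plunger head: a steel disc 26 mm across and 6 mm thick on a thin stem, standing upright on the unit's top. Pulled out, its top is 22 mm above the unit's aluminium head; seated it is 12 mm above it. The point moves down with the head. z up; unit top at z = 150 mm above the bench
- filter_plunger (a joint): how far the filter's plunger is pushed in, m: 0 fully out, 0.010 seated. Moving it takes about 3 N straight down; it has no return spring and stays where it is left. It starts 0 to 2 mm in. The head sits on a stiff cushion spring, so once the plunger is seated the head still gives about 1 mm for every 2 N, up to 6 mm, and comes back up to the seated height when let go
- regulator: pressure regulator: an upright aluminium block 60 x 60 mm with one round dial gauge (56 mm across) tilted up on its +x side and a black knob on its -x side, on a 120 x 90 mm steel foot; loose, about 0.9 kg, its top 95 mm above the bench. Origin: on the underside, near the foot's centre, z up
- regulator_plunger_top (a point): the top centre of its push-in plunger head: a steel disc 26 mm across and 6 mm thick on a thin stem, standing upright on the unit's top. Pulled out, its top is 22 mm above the unit's aluminium block; seated it is 12 mm above it. The point moves down with the head. z up; unit top at z = 95 mm above the bench
- regulator_plunger (a joint): how far the regulator's plunger is pushed in, m: 0 fully out, 0.010 seated. Moving it takes about 3 N straight down; it has no return spring and stays where it is left. It starts 0 to 2 mm in. The head sits on a stiff cushion spring, so once the plunger is seated the head still gives about 1 mm for every 2 N, up to 6 mm, and comes back up to the seated height when let go
- manifold: outlet manifold: a long level aluminium bar (140 mm along its y, 48 mm wide) on two steel feet with a row of four brass outlets along its +x side; loose, about 0.9 kg, its top 80 mm above the bench. Its plunger stands near the +y end. Origin: under the bar's centre at bench height, z up
- manifold_plunger_top (a point): the top centre of its push-in plunger head: a steel disc 26 mm across and 6 mm thick on a thin stem, standing upright on the unit's top. Pulled out, its top is 22 mm above the unit's bar; seated it is 12 mm above it. The point moves down with the head. z up; unit top at z = 80 mm above the bench
- manifold_plunger (a joint): how far the manifold's plunger is pushed in, m: 0 fully out, 0.010 seated. Moving it takes about 3 N straight down; it has no return spring and stays where it is left. It starts 0 to 2 mm in. The head sits on a stiff cushion spring, so once the plunger is seated the head still gives about 1 mm for every 2 N, up to 6 mm, and comes back up to the seated height when let go
- coupling: bystander: brass hose coupling standing upright, 32 mm across, 48 mm high; origin at the underside
- collar: bystander: steel collar, 42 mm across, 26 mm high; origin at the underside
- spray: bystander: aluminium spray can, 56 mm across, 170 mm high; origin at the underside
- jar: bystander: glass jar, 68 mm across, 90 mm high; origin at the underside
- wrench: bystander: wrench 190 mm long lying flat
- tape: bystander: roll of tape lying flat, 96 mm across, 25 mm high; origin at the underside
- driver: bystander: screwdriver 200 mm long lying flat
There are look-alikes about, which are no part of the job. Leave any brown, red or turquoise look-alike of the regulator alone.

How it is judged (in metres and radians):
On the way, in this order (a step that is already met when the one before it is completed fails the run):
1. the filter's plunger is pressed home (value of joint filter_plunger above 0.0075 m), for 0.2 s.
2. the regulator's plunger is pressed home (value of joint regulator_plunger above 0.0075 m), for 0.2 s.
3. the manifold's plunger is pressed home (value of joint manifold_plunger above 0.0075 m), for 0.2 s.
At the end, for the whole second after the job is handed in: All three plungers are at least 7.5 mm into their 10 mm travel, and the three units stand upright, at rest, within 15 mm of where they began (value of joint each of filter_plunger, regulator_plunger, manifold_plunger above 0.0075 m and distance of each of filter, regulator, manifold from where it was at the start of the episode below 0.015 m and angle between each of filter, regulator, manifold's own z axis and vertical below 0.1 rad and linear speed of each of filter, regulator, manifold below 0.02 m/s); the robot touches nothing.
It fails at once if a unit is pushed harder than 20 N by the robot (contact force between any of the fingers, the arm and filter above 20 N or contact force between any of the fingers, the arm and regulator above 20 N or contact force between any of the fingers, the arm and manifold above 20 N).
It fails at once if a unit is lifted off the bench, tipped, or shifted by more than 15 mm (height (world z) of any of filter, regulator, manifold above 0.006 m or angle between any of filter, regulator, manifold's own z axis and vertical above 0.1 rad or distance of any of filter, regulator, manifold from where it was at the start of the episode above 0.015 m).
It fails at once if the regulator's plunger is pushed in before the filter's, or the manifold's before the regulator's ((value of joint regulator_plunger above 0.004 m and value of joint filter_plunger below 0.0075 m) or (value of joint manifold_plunger above 0.004 m and value of joint regulator_plunger below 0.0075 m)).
It fails at once if one of the other things on the bench is moved by more than 20 mm (distance of any of coupling, collar, spray, jar, wrench, tape, driver from where it was at the start of the episode above 0.02 m).
It also fails if it takes over 59 s, if anything falls off the work surface, if the arm or the gripper's body presses on something with over 40 N, if the wrist force passes 120 N, or if a joint passes its speed limit or range.

## Working session

There is one attempt and no reset: what is moved stays moved. The work goes in short steps, Python scripts to look and compute and a shell command to move; the robot and the scene stay as the last step left them, time stands still between calls to the robot, and variables do not carry over. Pictures are saved under pics/ and viewed, at most 10 in all, crops included, and the job is handed in when it is done.

```bash
mkdir -p pics; python3 - <<'E'
from workcell import telemetry,cams
import cv2,json
for n in("top","side"):
    cv2.imwrite(f"pics/{n}0.png",cams.get_image(n)); print(n,{k:(v if not hasattr(v,'tolist') else v.tolist()) for k,v in cams.calibration(n).items()})
print(telemetry.state())
E
```

```text
top {'fovy': 57.32933877714842, 'cx': 323.3298434891011, 'cy': 203.27188074515806, 'D': [-0.045677789132202176, 0.0, 0.0, 0.0, 0.0], 'view': [[0.10142759008353179, -0.9948425029436344, -0.0009155908975858746, -0.036742312868830763], [0.9739313209116873, 0.09910783101535983, 0.20404759243531026, -0.51838691454275], [-0.20290447535000955, -0.021587778215360735, 0.9789605414492769, -1.033675979594638], [0.0, 0.0, 0.0, 1.0]]}
side {'fovy': 42.0424425346085, 'cx': 324.6882452390375, 'cy': 203.96821600575484, 'D': [-0.08057903369571948, 0.0, 0.0, 0.0, 0.0], 'view': [[0.9936635673426413, -0.11170482921097065, -0.012439697216754388, -0.49010130588163275], [0.08780876462497132, 0.7024420303054448, 0.7063036279925236, -0.12544318968837181], [-0.07015935996667186, -0.7029204970630123, 0.7077997167403747, -1.5249260972088095], [0.0, 0.0, 0.0, 1.0]]}
{'clock': 0.1, 'joint_pos': array([ 7.57447261e+01,  1.22208049e+01, -2.00467168e+00,  7.58323534e+01,
        1.71127610e-04,  9.00003821e+01]), 'qvel': array([-0.13231242, -0.0089072 ,  0.10501401, -0.09440214, -0.14583963,
       -0.02223833]), 'tau': array([-2.54124483e-03, -6.87248397e+01,  4.87801480e+01,  1.23978476e-02,
       -2.14849051e-04, -2.19223620e-05]), 'position': array([0.12308584, 0.48446646, 0.40427566]), 'eef_rot': array([-1.79942170e+02, -1.70741857e-04,  1.65744344e+02]), 'force': array([0.52189815, 0.17845487, 0.6125079 ]), 'wrist_torque': array([0.04569482, 0.00391634, 0.06858137]), 'gripper_force': 0.0, 'width': 1.0015104646594102}
```

View pics/top0.png

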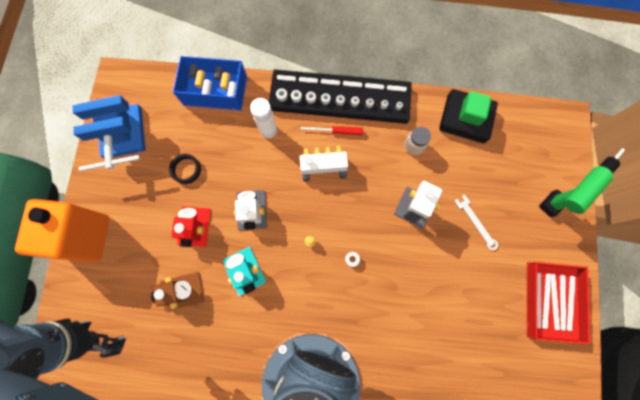

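View pics/side0.png

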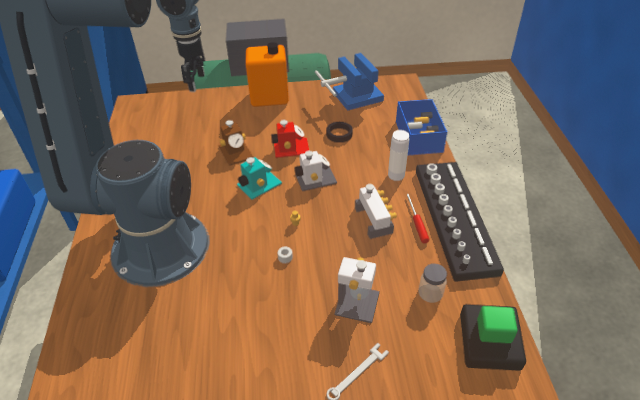

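The top view shows the filter at about (422,200), the silver regulator at (250,210) and the manifold at (325,162). In the side view they are at (357,275), (312,165) and (375,205). I'll enlarge those areas.

```bash
python3 - <<'E'
import cv2,numpy as np
C={"top":[(420,200),(250,210),(325,162)],"side":[(357,275),(312,162),(372,200)]}
rows=[]
for n in C:
    im=cv2.imread(f"pics/{n}0.png");r=[]
    for u,v in C[n]:
        h=26;c=cv2.resize(im[v-h:v+h,u-h:u+h],(260,260),interpolation=cv2.INTER_CUBIC)
        for k in range(0,52,10):
            cv2.putText(c,str(u-h+k),(k*5,8),0,.3,(0,255,255));cv2.putText(c,str(v-h+k),(0,k*5+3),0,.3,(0,255,255))
            c[k*5,::4]=c[::4,k*5]=(0,255,255)
        r.append(c)
    rows.append(np.hstack(r))
cv2.imwrite("pics/m1.png",np.vstack(rows))
E
```

```text
(no output)
```

View pics/m1.png

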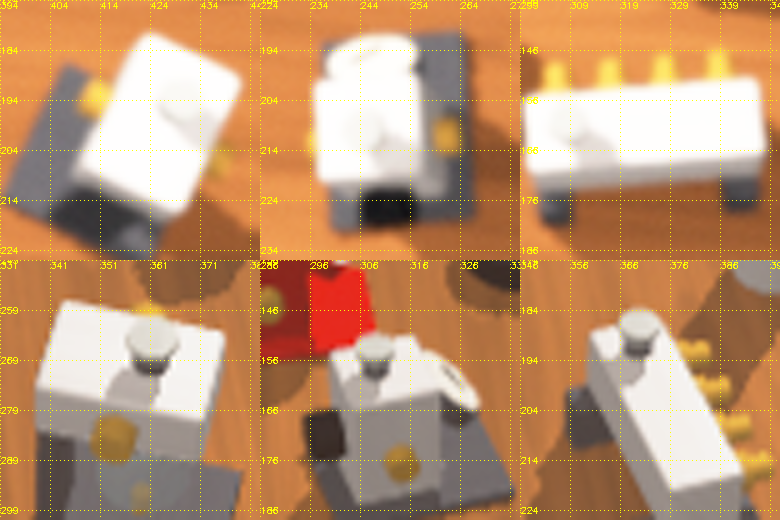

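The plunger discs show in the side crops at about (361.6,264), (309,153) and (370,186.4), and faintly in the top crops. I'll stretch the highlights to sharpen the top readings and triangulate.

```bash
cat > geo.py <<'E'
import numpy as np,cv2
from workcell import cams
def cam(n):
    c=cams.calibration(n);V=np.array(c["view"]);f=200/np.tan(np.radians(c["fovy"]/2))
    return V,np.array([[f,0,c["cx"]],[0,f,c["cy"]],[0,0,1]]),np.array(c["D"])
def ray(n,p):
    V,K,D=cam(n);x,y=cv2.undistortPoints(np.array([[p]],float),K,D)[0,0]
    R=V[:3,:3];return -R.T@V[:3,3],R.T@np.array([x,-y,-1])
def atz(n,p,z):
    o,d=ray(n,p);return o+d*(z-o[2])/d[2]
def proj(n,P):
    V,K,D=cam(n);Q=(np.c_[P,np.ones(len(P))]@V.T)[:,:3]*[1,-1,-1]
    return cv2.projectPoints(Q,np.zeros(3),np.zeros(3),K,D)[0][:,0]
def tri(a,b):
    (o,d),(p,e)=ray("top",a),ray("side",b);s=np.linalg.lstsq(np.c_[d,-e],p-o,rcond=None)[0]
    A,B=o+s[0]*d,p+s[1]*e;return (A+B)/2,np.linalg.norm(A-B)
E
python3 - <<'E'
from geo import *
T=[(430.6,193.4),(244.4,209.4),(309,160)];S=[(361.6,264),(309,153),(370,186.4)]
for t,s,z in zip(T,S,(.171,.116,.101)):
    p,e=tri(t,s);print(np.round(p,4),round(e,4),np.round(atz("top",t,z),4),np.round(atz("side",s,z),4))
C={"top":[(430,193),(244,209),(309,160)],"side":[(361,268),(309,157),(370,190)]}
rows=[]
for n in C:
    im=cv2.imread(f"pics/{n}0.png");r=[]
    lo,hi=(200,255) if n=="top" else (120,255)
    for u,v in C[n]:
        h=13;c=cv2.resize(im[v-h:v+h,u-h:u+h],(260,260),interpolation=cv2.INTER_CUBIC)
        c=np.clip((c.astype(float)-lo)*255/(hi-lo),0,255).astype(np.uint8)
        for k in range(0,26,5):
            cv2.putText(c,str(u-h+k),(k*10,8),0,.3,(0,0,255));cv2.putText(c,str(v-h+k),(0,k*10+3),0,.3,(0,0,255))
            c[k*10,::4]=c[::4,k*10]=(0,0,255)
        r.append(c)
    rows.append(np.hstack(r))
cv2.imwrite("pics/m2.png",np.vstack(rows))
E
```

```text
[ 0.553  -0.2688  0.1702] 0.0038 [ 0.5508 -0.2686  0.171 ] [ 0.5548 -0.2689  0.171 ]
[0.4691 0.2328 0.1146] 0.0041 [0.4668 0.2322 0.116 ] [0.471  0.2317 0.116 ]
[0.6357 0.0697 0.1019] 0.0048 [0.6334 0.0695 0.101 ] [0.6383 0.0717 0.101 ]
```

View pics/m2.png

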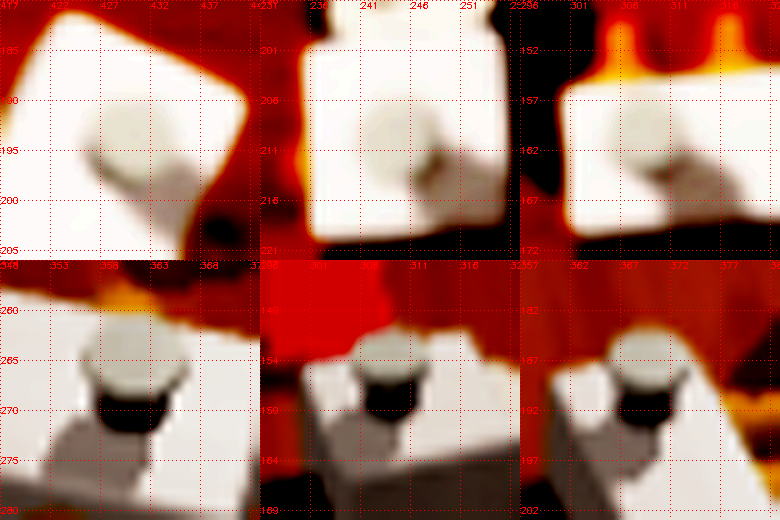

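The stretched crops put the discs at top (430.2,193.6), (244.8,210.2) and (308.5,160.0), and side (361.6,264.0), (309.2,152.8) and (369.8,186.2). The crop resize adds about 0.45 px to each, which I'll remove. Triangulated heights match 0.172/0.117/0.102 m less 0–2 mm.

```bash
cat >> geo.py <<'E'
from scipy.spatial.transform import Rotation as Ro
from workcell import telemetry
def shift(goal):
    s=telemetry.state();R=Ro.from_euler("xyz",s["eef_rot"],degrees=True)
    return np.round(R.inv().apply(np.array(goal)-s["position"]),4)
E
python3 - <<'E'
from geo import *
T=[(430.2,193.6),(244.8,210.2),(308.5,160)];S=[(361.6,264),(309.2,152.8),(369.8,186.2)]
for t,s in zip(T,S):
    p,e=tri(np.array(t)-.45,np.array(s)-.45);print(np.round(p,4),round(e,4))
print(atz("top",(264,135),0),atz("side",(398,178),0))
print(shift([.469,.233,.404]),shift([.553,-.269,.404]))
E
```

```text
[ 0.5529 -0.2667  0.1696] 0.0025
[0.4679 0.2321 0.1178] 0.0049
[0.6353 0.0724 0.1027] 0.0025
[0.73692516 0.23244074 0.        ] [0.7611149  0.20606167 0.        ]
[-0.3972 -0.1585  0.0004] [-0.6022 -0.6244  0.0009]
```

```bash
python3 -m crank '[[[-0.03,-0.01,0,0,0,0,1],[-0.07,-0.03,0,0,0,0,1],[-0.11,-0.045,0,0,0,0,1],[-0.15,-0.06,0,0,0,0,1],[-0.19,-0.075,0,0,0,0,1],[-0.23,-0.09,0,0,0,0,1],[-0.27,-0.11,0,0,0,0,1],[-0.31,-0.125,0,0,0,0,1],[-0.35,-0.14,0,0,0,0,1],[-0.38,-0.15,0,0,0,0,1],[-0.397,-0.158,0,0,0,0,1],[-0.397,-0.158,0,0,0,0,1]]]' 20
python3 - <<'E'
from geo import *
s=telemetry.state();print(s["joint_pos"],s["force"],s["width"]);print(shift([.553,-.268,.404]))
E
```

```text
clock: 1.6
position: [0.4693, 0.2332, 0.4044]
eef_rot: [-180.0, -0.0, 165.7]
force: [0.4, -0.3, 0.4]
width: 0.001
gripper_force: 0.0
[2.64210540e+01 1.50993703e+01 1.71892665e+00 7.66620895e+01
 4.93193614e-03 4.07486295e+01] [ 0.39778805 -0.32085743  0.38957971] 0.0011818741968549274
[-2.051e-01 -4.649e-01  4.000e-04]
```

```bash
python3 -m crank '[[[-0.015,-0.04,0,0,0,0,1],[-0.035,-0.08,0,0,0,0,1],[-0.055,-0.125,0,0,0,0,1],[-0.075,-0.17,0,0,0,0,1],[-0.095,-0.215,0,0,0,0,1],[-0.115,-0.26,0,0,0,0,1],[-0.135,-0.305,0,0,0,0,1],[-0.155,-0.35,0,0,0,0,1],[-0.175,-0.395,0,0,0,0,1],[-0.195,-0.44,0,0,0,0,1],[-0.205,-0.465,0,0,0,0,1],[-0.205,-0.465,0,0,0,0,1]]]'
python3 - <<'E'
from geo import *
print(shift([.553,-.268,.355]),shift([.553,-.268,.333]))
E
```

```text
clock: 3.1
position: [0.5532, -0.2679, 0.4042]
eef_rot: [180.0, -0.0, 165.7]
force: [0.7, 0.9, 0.1]
width: -0.004
gripper_force: 0.0
[ 0.0002 -0.0002  0.0492] [ 0.0002 -0.0002  0.0712]
```

```bash
python3 -m crank '[[[0,0,0.015,0,0,0,1],[0,0,0.035,0,0,0,1],[0,0,0.047,0,0,0,1],[0,0,0.052,0,0,0,1],[0,0,0.052,0,0,0,1]]]'
python3 - <<'E'
from geo import *
r=[]
for n,(u,v) in (("side",(357,250)),("top",(425,200))):
    im=cams.get_image(n);h=40;r.append(cv2.resize(im[v-h:v+h,u-h:u+h],(400,400),interpolation=cv2.INTER_CUBIC))
cv2.imwrite("pics/f1.png",np.hstack(r))
E
```

```text
clock: 3.72
position: [0.5532, -0.267, 0.3529]
eef_rot: [180.0, 0.0, 165.8]
force: [0.2, -0.4, 1.0]
width: 0.001
gripper_force: 0.0
```

View pics/f1.png

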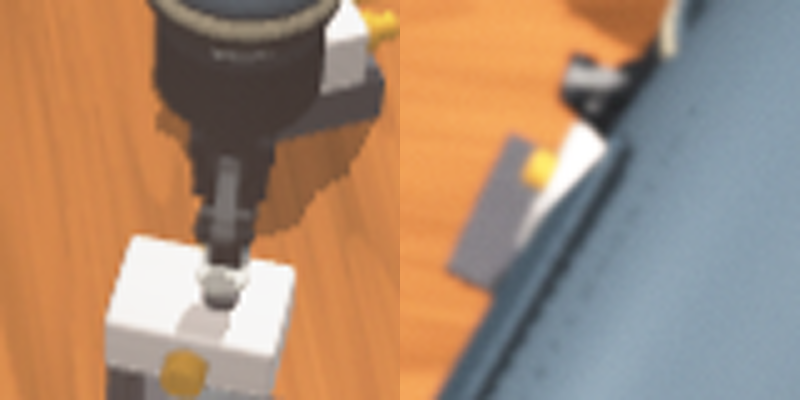

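The closed fingertips hang just above the filter disc, at side crop (226,262) against a disc at (222,278). The tip may sit a few mm to +x. I'll check against the projection, then press.

```bash
python3 - <<'E'
from geo import *
p=telemetry.state()["position"]
P=np.array([[p[0],p[1],p[2]-.173],[p[0],p[1],.171]])
print((proj("side",P)-[317,210])*5)
E
python3 -m crank '[[[0,0,0.004,0,0,0,1],[0,0,0.007,0,0,0,1],[0,0,0.009,0,0,0,1],[0,0,0.011,0,0,0,1],[0,0,0.011,0,0,0,1]]]'
```

```text
[[220.2738435  255.60560243]
 [219.53676497 267.81927058]]
clock: 4.45
position: [0.5532, -0.2675, 0.3416]
eef_rot: [180.0, -0.0, 165.7]
force: [-0.7, 0.1, -0.1]
width: -0.0
gripper_force: 0.0
```

```bash
for i in 1; do python3 -m crank '[[[0,0,0.001,0,0,0,1],[0,0,0.002,0,0,0,1],[0,0,0.003,0,0,0,1]]]'; done; python3 -m crank '[[[0,0,0.001,0,0,0,1],[0,0,0.002,0,0,0,1],[0,0,0.003,0,0,0,1]]]'
```

```text
clock: 4.82
position: [0.5532, -0.2675, 0.3387]
eef_rot: [-180.0, 0.0, 165.7]
force: [-0.7, -0.3, 2.1]
width: 0.001
gripper_force: 1.3
clock: 5.2
position: [0.5532, -0.2675, 0.3357]
eef_rot: [-180.0, 0.0, 165.7]
force: [-0.4, 0.4, 2.7]
width: -0.002
gripper_force: 1.3
```

```bash
python3 -m crank '[[[0,0,0.001,0,0,0,1],[0,0,0.002,0,0,0,1],[0,0,0.0025,0,0,0,1],[0,0,0.0025,0,0,0,1]]]'; python3 -m crank '[[[0,0,0.0005,0,0,0,1],[0,0,0.001,0,0,0,1],[0,0,0.001,0,0,0,1]]]'
```

```text
clock: 5.7
position: [0.5532, -0.2675, 0.3335]
eef_rot: [-180.0, 0.0, 165.7]
force: [-1.2, 1.1, 6.5]
width: -0.003
gripper_force: 3.4
clock: 6.08
position: [0.5532, -0.2674, 0.3326]
eef_rot: [-180.0, 0.0, 165.7]
force: [-2.1, 0.5, 8.9]
width: 0.001
gripper_force: 4.3
```

Past the 3 N drag the force rises about 2 N per mm, which is the cushion, so the filter is seated. Next I retreat and cross to the regulator.

```bash
python3 -m crank '[[[0,0,-0.005,0,0,0,1],[0,0,-0.03,0,0,0,1],[0,0,-0.065,0,0,0,1],[0.015,0.04,-0.0715,0,0,0,1],[0.04,0.09,-0.0715,0,0,0,1],[0.065,0.145,-0.0715,0,0,0,1],[0.09,0.2,-0.0715,0,0,0,1],[0.115,0.26,-0.0715,0,0,0,1],[0.14,0.32,-0.0715,0,0,0,1],[0.165,0.375,-0.0715,0,0,0,1],[0.185,0.42,-0.0715,0,0,0,1],[0.2,0.45,-0.0715,0,0,0,1]]]'
python3 - <<'E'
from geo import *
print(shift([.4685,.2325,.404]),shift([.4685,.2325,.297]))
im=cams.get_image("side");print(im.shape)
cv2.imwrite("pics/f2.png",cv2.resize(im[225:325,300:420],(720,600),interpolation=cv2.INTER_CUBIC))
E
```

```text
clock: 7.58
position: [0.4694, 0.2202, 0.4035]
eef_rot: [-180.0, -0.0, 165.8]
force: [0.8, -0.3, 0.7]
width: 0.003
gripper_force: 0.0
[ 0.0039  0.0118 -0.0005] [0.0038 0.0118 0.1065]
(400, 640, 3)
```

View pics/f2.png

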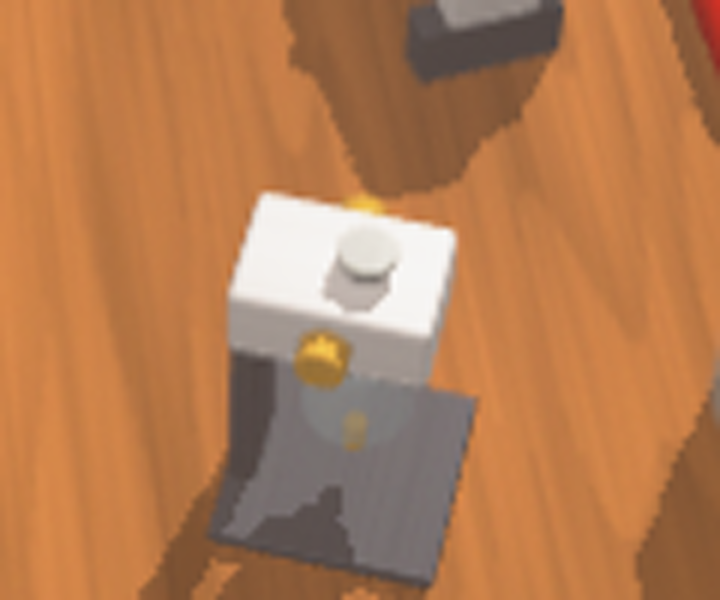

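The filter plunger, at crop (367,252), is clearly lower and the unit stands upright. Now the regulator.

```bash
python3 -m crank '[[[0.004,0.012,0,0,0,0,1],[0.004,0.012,0.03,0,0,0,1],[0.004,0.012,0.065,0,0,0,1],[0.004,0.012,0.09,0,0,0,1],[0.004,0.012,0.103,0,0,0,1],[0.004,0.012,0.107,0,0,0,1],[0.004,0.012,0.107,0,0,0,1]]]'
python3 - <<'E'
from geo import *
r=[]
for n,(u,v) in (("side",(312,150)),("top",(248,210))):
    im=cams.get_image(n);h=35;r.append(cv2.resize(im[v-h:v+h,u-h:u+h],(400,400),interpolation=cv2.INTER_CUBIC))
cv2.imwrite("pics/r1.png",np.hstack(r))
E
```

```text
clock: 8.5
position: [0.4695, 0.2305, 0.2973]
eef_rot: [180.0, 0.0, 165.7]
force: [0.0, -0.2, 0.5]
width: -0.0
gripper_force: 0.0
```

View pics/r1.png

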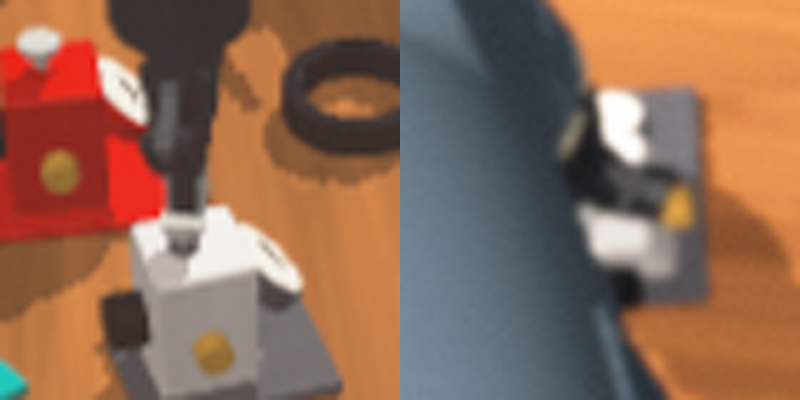

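The fingertips sit over the regulator's disc at side crop (183,220), clear of the gauge and the red look-alike. I press in stages.

```bash
python3 -m crank '[[[0,0,0.003,0,0,0,1],[0,0,0.006,0,0,0,1],[0,0,0.008,0,0,0,1],[0,0,0.010,0,0,0,1],[0,0,0.012,0,0,0,1],[0,0,0.013,0,0,0,1],[0,0,0.013,0,0,0,1]]]'; python3 -m crank '[[[0,0,0.001,0,0,0,1],[0,0,0.002,0,0,0,1],[0,0,0.003,0,0,0,1],[0,0,0.004,0,0,0,1],[0,0,0.005,0,0,0,1],[0,0,0.005,0,0,0,1]]]'
```

```text
clock: 9.48
position: [0.4692, 0.2306, 0.2836]
eef_rot: [-180.0, -0.0, 165.7]
force: [0.6, -0.7, -0.3]
width: 0.006
gripper_force: 0.0
clock: 10.22
position: [0.4693, 0.2305, 0.2788]
eef_rot: [180.0, 0.0, 165.7]
force: [-1.3, -1.0, 6.5]
width: -0.003
gripper_force: 3.0
```

```bash
python3 -m crank '[[[0,0,0.0005,0,0,0,1],[0,0,0.001,0,0,0,1],[0,0,0.001,0,0,0,1]]]'
python3 -m crank '[[[0,0,-0.005,0,0,0,1],[0,0,-0.03,0,0,0,1],[0,0,-0.075,0,0,0,1],[0,0,-0.11,0,0,0,1],[0,0,-0.126,0,0,0,1]]]'
python3 - <<'E'
from geo import *
print(shift([.6355,.071,.404]),shift([.6355,.071,.282]))
E
```

```text
clock: 10.6
position: [0.4693, 0.2306, 0.2779]
eef_rot: [180.0, 0.0, 165.7]
force: [-1.7, -1.4, 7.3]
width: 0.003
gripper_force: 3.9
clock: 11.22
position: [0.4694, 0.2307, 0.4057]
eef_rot: [179.9, 0.1, 165.7]
force: [0.4, 0.4, -0.7]
width: -0.002
gripper_force: 0.0
[-0.2003 -0.1139  0.0018] [-0.2001 -0.114   0.1238]
```

```bash
python3 -m crank '[[[-0.03,-0.015,0,0,0,0,1],[-0.07,-0.04,0,0,0,0,1],[-0.11,-0.0625,0,0,0,0,1],[-0.15,-0.085,0,0,0,0,1],[-0.185,-0.105,0,0,0,0,1],[-0.2,-0.114,0,0,0,0,1],[-0.2,-0.114,0.02,0,0,0,1],[-0.2,-0.114,0.06,0,0,0,1],[-0.2,-0.114,0.095,0,0,0,1],[-0.2,-0.114,0.115,0,0,0,1],[-0.2,-0.114,0.122,0,0,0,1],[-0.2,-0.114,0.122,0,0,0,1]]]'
python3 - <<'E'
from geo import *
im=cams.get_image("side");a=cv2.resize(im[150:230,330:410],(400,400),interpolation=cv2.INTER_CUBIC)
b=cv2.resize(im[122:202,272:352],(400,400),interpolation=cv2.INTER_CUBIC)
cv2.imwrite("pics/n1.png",np.hstack([a,b]))
print(shift([.6355,.071,.282]))
E
```

```text
clock: 12.72
position: [0.635, 0.0708, 0.2819]
eef_rot: [-180.0, -0.0, 165.7]
force: [0.1, -0.6, -0.5]
width: -0.004
gripper_force: 0.0
[-0.0002  0.0002  0.0005]
```

View pics/n1.png

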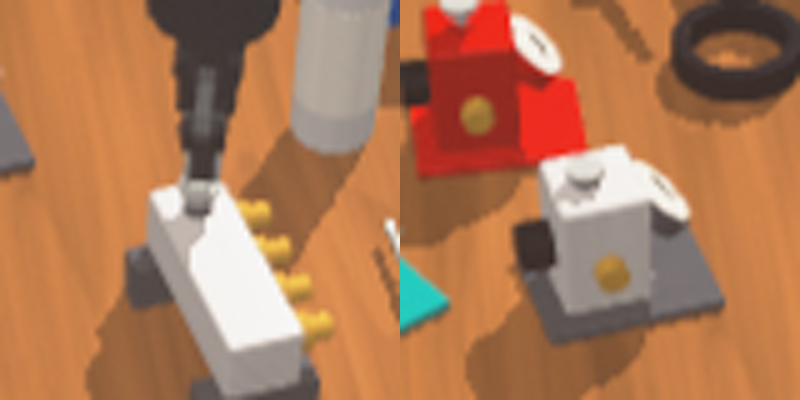

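The regulator's plunger, at crop (587,172), is down and the unit upright. The tips are over the manifold's disc at (202,190). Now I press it.

```bash
python3 -m crank '[[[0,0,0.003,0,0,0,1],[0,0,0.006,0,0,0,1],[0,0,0.009,0,0,0,1],[0,0,0.011,0,0,0,1],[0,0,0.013,0,0,0,1],[0,0,0.014,0,0,0,1],[0,0,0.015,0,0,0,1],[0,0,0.016,0,0,0,1],[0,0,0.017,0,0,0,1],[0,0,0.018,0,0,0,1],[0,0,0.018,0,0,0,1]]]'; python3 -m crank '[[[0,0,0.0005,0,0,0,1],[0,0,0.001,0,0,0,1],[0,0,0.001,0,0,0,1]]]'
```

```text
clock: 14.15
position: [0.6351, 0.0708, 0.2639]
eef_rot: [180.0, 0.0, 165.7]
force: [1.4, 0.5, 6.4]
width: 0.001
gripper_force: 2.9
clock: 14.52
position: [0.6351, 0.0708, 0.2631]
eef_rot: [180.0, 0.0, 165.7]
force: [0.8, 0.3, 7.8]
width: -0.002
gripper_force: 3.8
```

```bash
python3 -m crank '[[[0,0,-0.005,0,0,0,1],[0,0,-0.03,0,0,0,1],[0,0,-0.075,0,0,0,1],[0,0,-0.12,0,0,0,1],[0,0,-0.14,0,0,0,1],[0,0,-0.14,0,0,0,1]]]'
python3 - <<'E'
from geo import *
im=cams.get_image("side")
cv2.imwrite("pics/e1.png",cv2.resize(im[120:330,250:460],(600,600),interpolation=cv2.INTER_CUBIC))
E
```

```text
clock: 15.28
position: [0.6351, 0.0708, 0.4038]
eef_rot: [180.0, 0.1, 165.7]
force: [0.8, 0.5, -0.9]
width: -0.0
gripper_force: 0.0
```

View pics/e1.png

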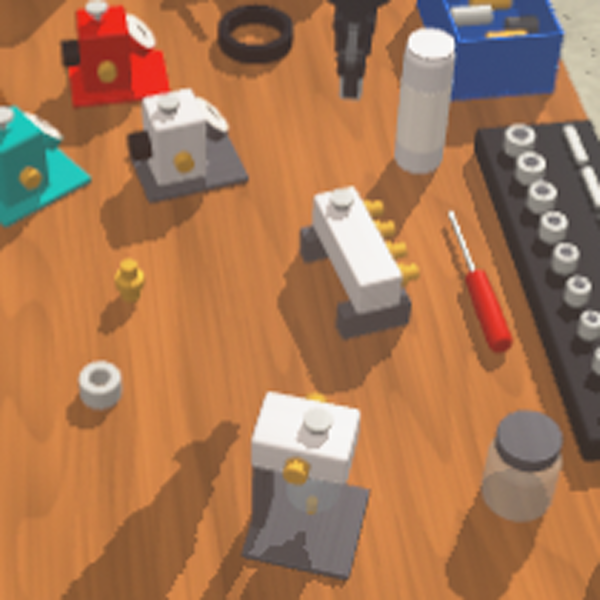

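All three plungers are down, at crop (317,420), (168,102) and (342,200). The units are upright and nothing else has moved.

```bash
python3 -c "
from workcell import order
print(order.job_done())"
```

```text
the job is handed in; nothing more can be done
None
```

I pressed the filter, regulator and manifold plungers home in that order with at most about 9 N, the last picture shows all three seated and upright with the arm clear, and the job is handed in; no verdict was returned.

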